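# Close the firebrick heat guard in front of the torch

## Robot

A 6-joint arm with a two-finger parallel gripper is mounted at the origin on the work surface. World frame = base frame: x ahead of the robot, y to its left, z up, the work surface at z = 0. Lengths are in m, angles in degrees, forces in N, time in s.
With the tool pointing down it reaches from about 0.35 to 0.975 m from the base axis. Payload 17.4 kg.
Tool frame: the origin (TCP) lies between the finger pads; the fingertips stand 14 mm ahead of it and the grasp point (between the pads) lies 5 mm behind it; z points along the fingers, y is the direction in which the jaws open and shut (so a half turn about z gives the same grasp; the last joint's range is limited). The gripper opens to 85 mm and grips with 20 to 120 N. Pads are 22 mm wide; open, the fingers measure 114 mm over their backs; the gripper's body (76 mm by 85 mm) begins 54 mm behind the grasp point. The pads swing forward as they close: fully open they stand 13 mm farther back than shut.
Start: joints at [-67.712, 6.646, 82.598, -0, 90.757, -2.166], TCP at [0.279, -0.614, 0.245] pointing down, gripper open.
Joint ranges: [-162.19, 162.19], [-47.58, 125.68], [4.15, 143.07], [-65.23, 245.23], [0.69, 171.88], [-170.13, 170.13]. Speed limits (degrees/s): [108.29, 108.29, 127.2, 180, 180, 180].

## Interface

Orientations are given as a 3x3 rotation matrix whose columns are the frame's x, y, z axes.
In Python, from rig import bot, vision gives the robot as it stands.
- The arm moves only by the tool apply_moves, never from a script. Its argument "deltas" is a list of rows, each a list of 3 entries, a list of its own where there are three numbers: the opening in per cent of the stroke, from 0 (shut) to 100 (fully open), then the shift along the world's x, y, z scaled (see below), then the turn about the world's z scaled (see below). A call has 1 to 12 rows; each row is the pose to reach, as a shift and turn from the pose commanded when the call began; what a row does not reach only later rows make up. The controller multiplies each number of a shift by 30 cm and each number of a turn by pi/2 rad. A row lasts 1/10 s, in which the tool goes at most 50 mm and 8.59 degrees, less where a joint would pass 70% of its speed; a pose out of reach is approached as far as the arm can. A call with a number of a shift or a turn outside -1 to 1 is refused whole. A call with a gripper value outside its range is refused whole. The fingers move at their own pace and stop on an object; "newtons" is the grip in N (left out, the last holds). Time passes only in rows, so rows that repeat a pose let the fingers close. It gives the time, the measured TCP pose, the force and the opening at its end, in the units of the state.
- bot.state(): the state, without advancing time (a new reading comes with each control period).
- vision.grab_frame(name): name is "scene" or "top" or "wrist"; returns the picture (480x640x3 uint8, blue, green, red); there is no depth.
- vision.camera_info(name): a dict with "K" (3x3 intrinsics, pixels), "R" (3x3) and "t" (3): a world point X has camera coordinates R X + t. Camera axes: x right, y down, z forward; pixel columns grow to the right and rows downward; lengths in m; the calibration is good to about 2 mm. A picture is of the moment at which its call begins: read the wrist's pose just before it. camera_info takes no time and is no camera call; for the wrist camera it gives the pose at the moment of the call.
- bot.hand_in(): hands the job in, once; it reports no verdict.
The state is a dict: "time_s": time; "joint_positions": joint angles; "joint_vel": joint speeds; "tau": joint torques, N m; "tool_pos": TCP position; "tool_rot": TCP orientation; "wrist_force": force on the tool from outside, world axes, zero at the start; "moment": the same for the moment, N m; "gripper_width": finger opening in m.
Only numpy, scipy, OpenCV 4.12 (cv2) and the standard library are available. Lean on these libraries where they do the work, as an engineer would, in place of code of your own. Each camera call takes 0.05 s, during which the arm holds its last target.

## Task

The low firebrick guard in front of the torch is one brick short at its open end, the end without the corner. Take the loose full-length brick and butt it flush against that open end, standing on the bench in line with the row, so that the row runs on with no gap and no step; then let go. Leave the short offcut and the graphite paddle where they lie.

Things in the scene. Friction and masses are not known exactly. Their poses are not given: they have to be found in the camera images.
- end_brick: The loose full-length firebrick, buff, 50 mm thick (its x), 114 mm long (its y), 64 mm high (its z), about 0.2 kg, standing on the bench. Origin at the centre of its underside.
- guard: Fixed buff firebricks, each 50 x 114 mm, 64 mm high. Origin: on the bench at the middle of the foot of the 50 mm wide open end face; its +y points out of that face, away from the row. Two bricks in a row fill y -228 to 0, x -25 to +25 mm; a corner brick fills y -278 to -228, x -25 to +89 mm. A full-length brick tight against the open end and in line is centred at x 0, y +57 mm.
- offcut: A loose short piece of the same firebrick, 50 mm thick (its x), 70 mm long (its y), 64 mm high, standing on the bench. Origin at the centre of its underside. Not wanted; leave it alone.
- paddle: A loose black graphite paddle lying flat: blade 70 mm (its x) by 60 mm (its y), 12 mm thick, with a thin round handle reaching 160 mm from the origin along its +x. Origin at the centre of the blade's underside. Not wanted; leave it alone.
Things that resemble listed ones, but are neither listed nor needed, are in the scene too. What is shaped like the end_brick but blue is not meant.

How it is judged:
By the outcome, as a careful person would: the job done as asked, in the order asked, and still so for the second after the job is handed in, with the robot touching nothing.
It also fails if it takes over 37 s, if anything falls off the work surface, if the arm or the gripper's body presses on something with over 40 N, if the wrist force passes 120 N, or if a joint passes its speed limit or range.

## Working session

There is one attempt and no reset: what is moved stays moved. The work goes in short steps, Python scripts to look and compute and a tool call to move; the robot and the scene stay as the last step left them, time stands still between calls to the robot, and variables do not carry over. Pictures are saved under pics/ and viewed, and the job is handed in when it is done.

Besides the shell and the picture viewer there is one more tool, called by a JSON object that holds its "name" and its "arguments". apply_moves: Moves the arm, as the interface text tells. Shifts and turns lie within -1 to 1; 1 stands for 30 cm of shift or pi/2 rad of turn. Its arguments: {"type":"object","properties":{"deltas":{"type":"array","items":{"type":"array"}},"newtons":{"type":"number"}},"required":["deltas"]}

```bash
mkdir -p pics; ls
python3 - <<'E'
from rig import bot, vision
import cv2
for n in ("scene","top","wrist"):
    cv2.imwrite(f"pics/{n}0.png",vision.grab_frame(n))
    c=vision.camera_info(n); print(n,c)
print(bot.state())
E
```

```text
pics
scene {'K': array([[438.33800837,   0.        , 320.19577699],
       [  0.        , 438.33800837, 236.56938489],
       [  0.        ,   0.        ,   1.        ]]), 'R': array([[-0.28051702,  0.95974151,  0.01436788],
       [ 0.66804075,  0.20596234, -0.7150532 ],
       [-0.68922548, -0.19098626, -0.69892238]]), 't': array([ 0.03694197, -0.44144556,  1.15480987])}
top {'K': array([[467.65889866,   0.        , 314.20299712],
       [  0.        , 467.65889866, 241.28462685],
       [  0.        ,   0.        ,   1.        ]]), 'R': array([[ 0.00314819, -0.99972202, -0.0233661 ],
       [-0.98164999,  0.00136557, -0.19068673],
       [ 0.19066563,  0.02353765, -0.98137281]]), 't': array([0.13915745, 0.67116926, 0.63080003])}
wrist {'K': array([[424.63281504,   0.        , 316.81665147],
       [  0.        , 424.63281504, 247.16786897],
       [  0.        ,   0.        ,   1.        ]]), 'R': array([[ 4.14288415e-01, -9.10145294e-01, -8.07672240e-04],
       [-8.63511694e-01, -3.93341402e-01,  3.15642353e-01],
       [-2.87598094e-01, -1.30069536e-01, -9.48877891e-01]]), 't': array([-0.67498863, -0.0399649 ,  0.38027421])}
{'time_s': 0.15, 'joint_positions': array([-6.77125447e+01,  6.66806040e+00,  8.26252101e+01, -2.14934895e-04,
        9.07562510e+01, -2.16581569e+00]), 'joint_vel': array([-0.02925903, -0.0459193 , -0.10589969,  0.03154843,  0.0554333 ,
        0.05777843]), 'tau': array([ 1.61234071e-03, -7.32509565e+01, -6.32848978e+01,  1.24606595e-04,
        5.09220918e-03, -3.50382072e-05]), 'tool_pos': array([ 0.2793617 , -0.61434462,  0.24474773]), 'tool_rot': array([[ 9.10299206e-01,  4.13950776e-01, -3.31264449e-04],
       [ 4.13950908e-01, -9.10298857e-01,  7.98319709e-04],
       [ 2.89154142e-05, -8.63837017e-04, -9.99999626e-01]]), 'wrist_force': array([ 0.38725609, -0.36687275, -0.6039729 ]), 'moment': array([ 0.00212242,  0.06250097, -0.02709363]), 'gripper_width': 0.08548824199283384}
```

View pics/top0.png

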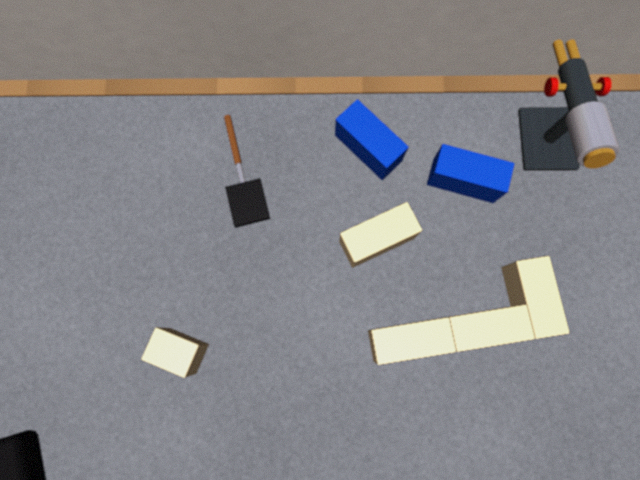

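View pics/scene0.png

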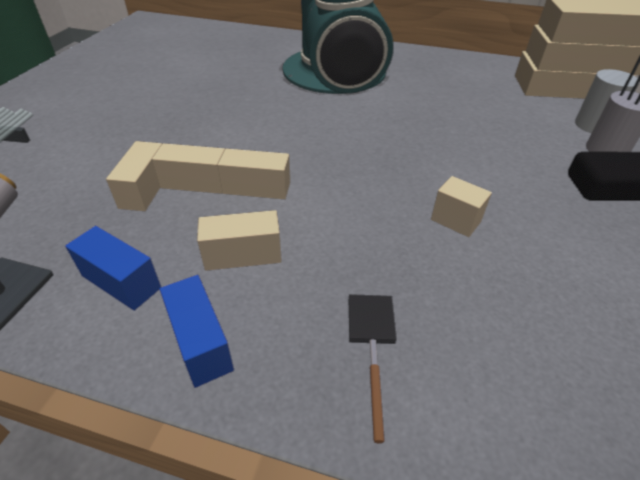

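View pics/wrist0.png

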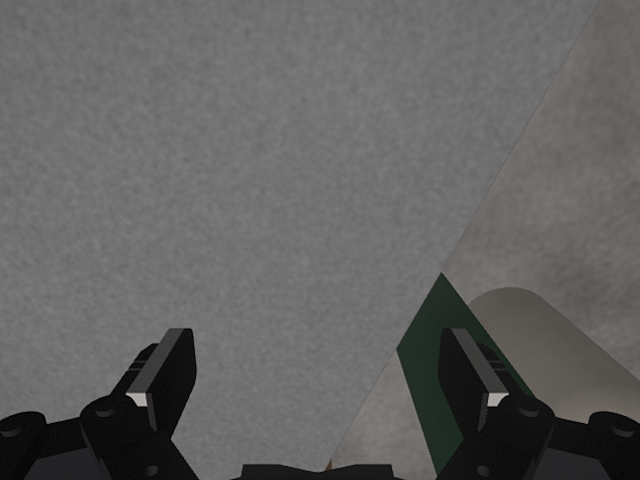

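Top view: the loose full-length buff brick is at (381,233), the short offcut at (172,352), and the two-brick row runs (372–530, 335) with its corner at (545,295) and its open end at (374,346). Blue decoys are at (371,139) and (471,173), and the paddle at (248,200). Wrist view: bench only.

Could be mistaken for the target: offcut (172,352, too short), blue bricks (371,139) and (471,173), guard bricks (412,340) and (490,328), and the stack in the scene view at (590,50). By description I choose (381,233).

```bash
cat > h.py <<'E'
import numpy as np, cv2
from rig import bot, vision
def cast(c,px,z):
    px=np.atleast_2d(np.asarray(px,float)); K,R,t=c["K"],np.array(c["R"]),np.array(c["t"])
    d=np.c_[px,np.ones(len(px))]@np.linalg.inv(K).T@R
    o=-R.T@t
    return o+d*((z-o[2])/d[:,2])[:,None]
def topmask(im,v=200):
    h=cv2.cvtColor(im,cv2.COLOR_BGR2HSV)
    return cv2.inRange(h,(15,25,v),(40,255,255))
E
python3 - <<'E'
from h import *
im=cv2.imread("pics/top0.png"); c=vision.camera_info("top")
m=topmask(im)
cs,_=cv2.findContours(m,cv2.RETR_EXTERNAL,cv2.CHAIN_APPROX_NONE)
for k in cs:
    if cv2.contourArea(k)<300: continue
    P=cast(c,k[:,0,:],0.064)[:,:2]
    r=cv2.minAreaRect((P*1000).astype(np.float32)); 
    print("px",k[:,0].mean(0).round(),"rect mm",np.round(r[0],1),np.round(r[1],1),round(r[2],1))
    ap=cv2.approxPolyDP(k,4,True)[:,0]; print(ap.tolist(), (cast(c,ap,.064)[:,:2]*1000).round().tolist())
cv2.imwrite("pics/crop1.png",cv2.resize(im[180:390,320:590],None,fx=2.9,fy=2.8,interpolation=cv2.INTER_CUBIC))
cv2.imwrite("pics/m1.png",m)
E
```

```text
px [170. 352.] rect mm [509.5 348. ] [68.7 48.6] 68.7
[[156, 328], [142, 359], [184, 376], [197, 345]] [[543.0, 370.0], [499.0, 387.0], [476.0, 325.0], [519.0, 308.0]]
px [480. 321.] rect mm [571.5 -77.8] [112.8 276.2] 9.3
[[549, 257], [517, 261], [526, 305], [372, 330], [378, 364], [567, 333]] [[647.0, -205.0], [642.0, -158.0], [577.0, -166.0], [541.0, 56.0], [494.0, 49.0], [538.0, -220.0]]
px [380. 232.] rect mm [686.6  40.1] [ 48.8 112.6] 25.3
[[407, 203], [341, 233], [354, 261], [421, 229]] [[730.0, -0.0], [684.0, 100.0], [642.0, 81.0], [690.0, -20.0]]
```

View pics/crop1.png

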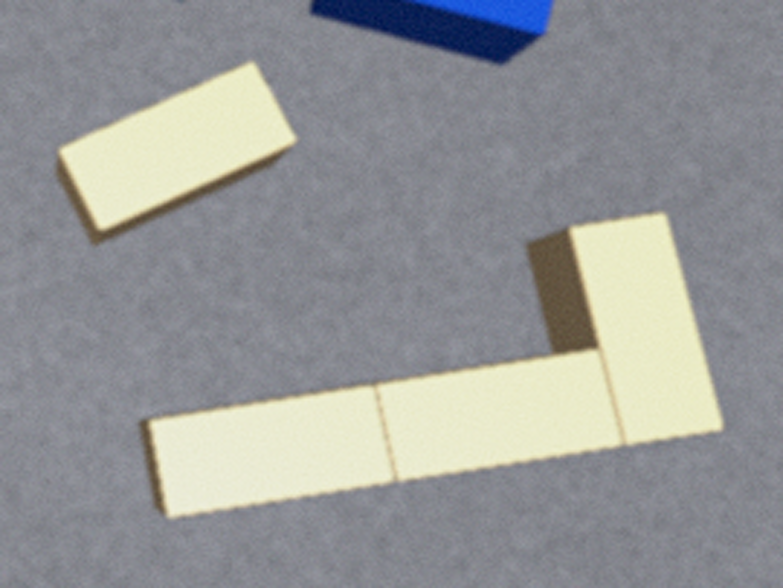

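The crop confirms a plain buff brick at (381,233), top face 113 × 49 mm at z = 64 mm, which matches the full-length brick. The guard outline is 276 × 113 mm against the given 278 × 114 mm. First I'll move toward the brick, staying high.

{"name": "apply_moves", "arguments": {"deltas": [[100,[0.15,0.25,0],0.1],[100,[0.3,0.5,0],0.2],[100,[0.45,0.75,0],0.3],[100,[0.62,1,0],0.4],[100,[0.62,1,0],0.5],[100,[0.62,1,0],0.6],[100,[0.62,1,0],0.6],[100,[0.62,1,0],0.6],[100,[0.62,1,0],0.6]], "newtons": 40}}

```text
time_s: 1.05
tool_pos: [0.4659, -0.3135, 0.2452]
tool_rot: [[0.198, 0.98, -0.0], [0.98, -0.198, -0.0], [-0.0, -0.0, -1.0]]
wrist_force: [0.1, -0.4, -1.1]
gripper_width: 0.0851
```

{"name": "apply_moves", "arguments": {"deltas": [[100,[0.15,0.25,0],0.1],[100,[0.3,0.5,0],0.2],[100,[0.45,0.75,0],0.3],[100,[0.5,1,0],0.4],[100,[0.5,1,0],0.4],[100,[0.5,1,0],0.4],[100,[0.5,1,0],0.4],[100,[0.5,1,0],0.4],[100,[0.5,1,0],0.4]]}}

```text
time_s: 1.95
tool_pos: [0.6155, -0.0153, 0.2448]
tool_rot: [[-0.414, 0.91, -0.001], [0.91, 0.414, -0.0], [0.0, -0.001, -1.0]]
wrist_force: [-0.5, -0.6, 0.4]
gripper_width: 0.0856
```

Run:
```python
from h import *
s=bot.state(); print(s["time_s"],s["tool_pos"],s["tool_rot"][:,1],s["joint_positions"])
c=vision.camera_info("wrist"); im=vision.grab_frame("wrist"); cv2.imwrite("pics/wrist2.png",im)
np.savez("w2.npz",**{k:np.array(c[k]) for k in "KRt"}); print(-c["R"].T@c["t"])
```

```text
1.95 [ 0.61548554 -0.01525831  0.24481213] [ 0.91040802  0.41371043 -0.00095314] [-3.78299537e+00 -6.86158825e-01  9.02573198e+01 -2.42551530e-02
  9.04778007e+01 -2.82213307e+01]
[0.58350077 0.05882286 0.37299453]
```

View pics/wrist2.png

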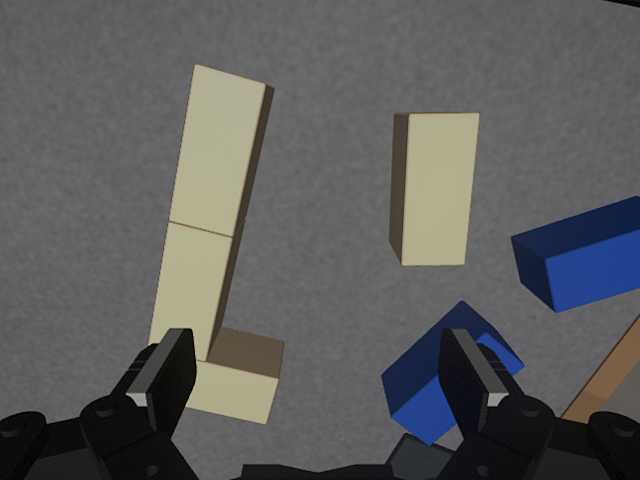

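The wrist view shows the loose brick's top face at (405–478, 113–265) and the guard with its open end at (195–267, 65–85), both unobstructed. I'll measure both from here.

Run:
```python
from h import *
im=cv2.imread("pics/wrist2.png"); c=np.load("w2.npz")
h=cv2.cvtColor(im,cv2.COLOR_BGR2HSV); print(h[180,440],h[150,215],h[180,399],h[280,180],h[150,255])
m=topmask(im,150)
m=cv2.morphologyEx(m,cv2.MORPH_OPEN,np.ones((3,3)))
cs,_=cv2.findContours(m,cv2.RETR_EXTERNAL,cv2.CHAIN_APPROX_NONE)
for k in cs:
    if cv2.contourArea(k)<2000: continue
    P=cast(c,k[:,0,:],0.064)[:,:2]*1000
    r=cv2.minAreaRect(P.astype(np.float32)); 
    print("px",k[:,0].mean(0).round(),"rect",np.round(r[0],1),np.round(r[1],1),round(r[2],2))
    ap=cv2.approxPolyDP(k,5,True)[:,0]; print(ap.tolist(), (cast(c,ap,.064)[:,:2]*1000).round(1).tolist())
    # line fits of edges
    for a,b in zip(ap,np.roll(ap,-1,0)):
        L=np.linalg.norm(b-a)
        if L<50: continue
        t=((k[:,0]-a)@(b-a))/L; d=np.abs(np.cross(b-a,k[:,0]-a))/L
        s=(t>.1*L)&(t<.9*L)&(d<4)
        v=cv2.fitLine(P[s].astype(np.float32),cv2.DIST_HUBER,0,.01,.01).ravel()
        print("  edge",a,b,"ang",round(np.degrees(np.arctan2(v[1],v[0]))%180,2),"pt",v[2:].round(1))
```

```text
[ 27  52 177] [ 28  43 178] [17 65 74] [ 28  51 180] [20 61 63]
px [231. 392.] rect [ 613.  -186.2] [71.6 48.9] 9.24
[[196, 361], [186, 406], [265, 423], [277, 379]] [[574.8, -168.9], [581.9, -215.7], [651.8, -203.8], [643.7, -157.0]]
  edge [186 406] [265 423] ang 9.43 pt [ 616.3 -210. ]
  edge [277 379] [196 361] ang 9.3 pt [ 608.9 -162.6]
px [189. 292.] rect [ 548.4 -114.1] [ 48.7 112.4] 9.29
[[169, 223], [149, 343], [169, 327], [190, 327], [196, 358], [204, 360], [231, 238]] [[516.3, -63.4], [533.5, -168.7], [543.9, -147.6], [559.6, -140.4], [573.8, -166.1], [580.6, -165.2], [563.0, -55.2]]
  edge [169 223] [149 343] ang 99.4 pt [ 524.1 -114.3]
  edge [204 360] [231 238] ang 99.29 pt [ 571.6 -107.9]
  edge [231 238] [169 223] ang 9.43 pt [539.4 -59. ]
px [438. 188.] rect [689.2  40.3] [ 48.7 112. ] 25.33
[[477, 113], [409, 115], [402, 264], [464, 262]] [[686.0, 100.5], [643.7, 79.8], [691.4, -19.9], [734.4, 1.5]]
  edge [477 113] [409 115] ang 24.46 pt [659.9  87.9]
  edge [409 115] [402 264] ang 115.39 pt [665.9  33.5]
  edge [402 264] [464 262] ang 24.49 pt [713.1 -10. ]
  edge [464 262] [477 113] ang 115.23 pt [709.7  53. ]
px [215. 150.] rect [530.  -2.] [ 48.7 112. ] 9.29
[[195, 65], [169, 219], [232, 235], [264, 84]] [[497.7, 48.6], [515.3, -60.5], [562.8, -52.6], [544.4, 56.8]]
  edge [195  65] [169 219] ang 99.36 pt [506.   -3.6]
  edge [169 219] [232 235] ang 9.2 pt [540.8 -56.5]
  edge [232 235] [264  84] ang 99.28 pt [553.3   4.5]
  edge [264  84] [195  65] ang 9.31 pt [521.2  53. ]<stdin>:17: DeprecationWarning: Arrays of 2-dimensional vectors are deprecated. Use arrays of 3-dimensional vectors instead. (deprecated in NumPy 2.0)
```

Both views agree. The offset from brick to open end is (-169, 14) mm, the brick's long axis lies at 115.3°, and the row lies at 99.3°. Absolute x differs by about 3 mm between the cameras, so I use the mean. Next: move over the brick, descend, grip.

{"name": "apply_moves", "arguments": {"deltas": [[88,[0.12,0.09,0],0.01],[88,[0.242,0.185,-0.1],0.01],[88,[0.242,0.185,-0.25],0.01],[88,[0.242,0.185,-0.4],0.01],[88,[0.242,0.185,-0.52],0.01],[88,[0.242,0.185,-0.62],0.01],[88,[0.242,0.185,-0.7],0.01],[88,[0.242,0.185,-0.716],0.01],[88,[0.242,0.185,-0.716],0.01],[88,[0.242,0.185,-0.716],0.01]]}}

```text
time_s: 3.0
tool_pos: [0.6887, 0.0402, 0.0323]
tool_rot: [[-0.427, 0.904, 0.002], [0.904, 0.427, -0.0], [-0.001, 0.002, -1.0]]
wrist_force: [-0.5, -0.5, 0.4]
gripper_width: 0.0754
```

{"name": "apply_moves", "arguments": {"deltas": [[0,[0,0,0],0],[0,[0,0,0],0],[0,[0,0,0],0],[0,[0,0,0],0],[0,[0,0,0],0],[0,[0,0,0],0],[0,[0,0,0],0],[0,[0,0,0],0]], "newtons": 40}}

```text
time_s: 3.8
tool_pos: [0.6886, 0.0409, 0.0321]
tool_rot: [[-0.428, 0.904, 0.002], [0.904, 0.428, -0.0], [-0.001, 0.002, -1.0]]
wrist_force: [-2.3, -1.8, 7.8]
gripper_width: 0.0495
```

Gripped at 49.5 mm. I lift and stage about 15 mm out from the open end, moving sideways first so the brick clears the guard.

{"name": "apply_moves", "arguments": {"deltas": [[0,[0,0,0.06],0],[0,[0,0.06,0.12],0],[0,[-0.05,0.18,0.12],-0.06],[0,[-0.15,0.28,0.12],-0.12],[0,[-0.27,0.281,0.12],-0.177],[0,[-0.4,0.281,0.12],-0.177],[0,[-0.52,0.281,0.12],-0.177],[0,[-0.58,0.281,0.12],-0.177],[0,[-0.604,0.281,0.12],-0.177],[0,[-0.604,0.281,0.12],-0.177],[0,[-0.604,0.281,0.12],-0.177],[0,[-0.604,0.281,0.12],-0.177]]}}

```text
time_s: 5.0
tool_pos: [0.5076, 0.1254, 0.0667]
tool_rot: [[-0.164, 0.987, 0.0], [0.987, 0.164, 0.0], [-0.0, 0.0, -1.0]]
wrist_force: [-0.7, 0.0, -2.6]
gripper_width: 0.0495
```

Run:
```python
from h import *
s=bot.state(); print(s["time_s"],s["tool_pos"],s["tool_rot"][:,1],s["wrist_force"],s["gripper_width"])
for n in ("top","wrist","scene"):
    c=vision.camera_info(n); im=vision.grab_frame(n); cv2.imwrite(f"pics/{n}3.png",im)
    np.savez(f"{n}3.npz",**{k:np.array(c[k]) for k in "KRt"})
```

```text
5.0 [0.50762959 0.12542784 0.06672421] [9.86533945e-01 1.63556533e-01 1.91743695e-04] [-0.6893119   0.00943606 -2.63873548] 0.04945531237377517
```

View pics/top3.png

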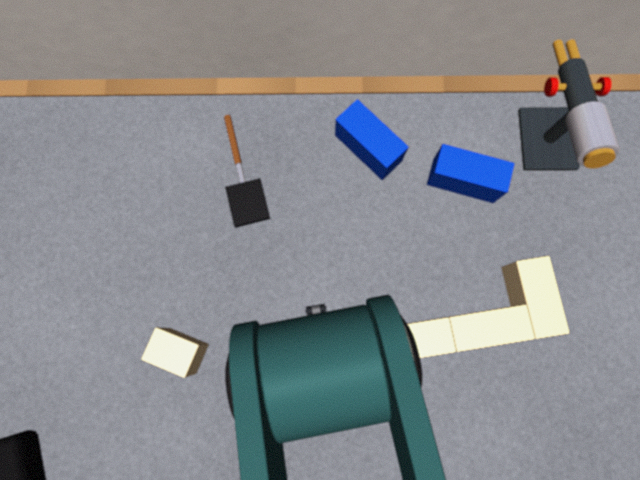

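View pics/wrist3.png

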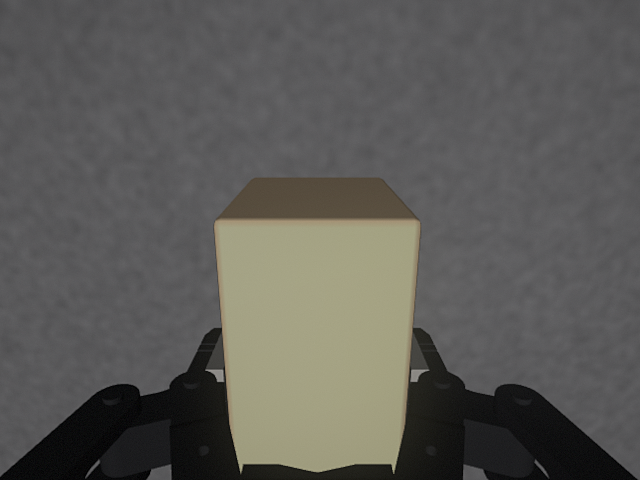

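View pics/scene3.png

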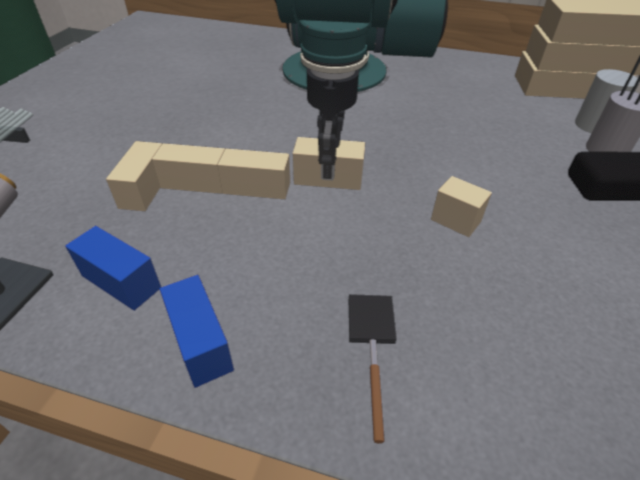

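The top view is blocked by the wrist. In the wrist view the held brick is square in the jaws, with its far edge at row 219. In the scene view it is raised, in line with the row, with its near end at about (294,150). I check the in-hand pose and the lateral offset relative to the guard in the scene view.

Run:
```python
from h import *
c=np.load("wrist3.npz"); zb=.0667-.0321+.064
a=np.radians(9.33); u=np.array([-np.sin(a),np.cos(a)]); x=np.array([u[1],-u[0]]); O=np.array([519.1,54.25])
P=cast(c,[[216,219],[420,219]],zb)[:,:2]*1000; print("wrist far edge",P, "guard fr", [((p-O)@x,(p-O)@u) for p in P])
im=cv2.imread("pics/scene3.png")
cv2.imwrite("pics/crop3.png",cv2.resize(im[120:220,100:380],None,fx=2.85,fy=2.85,interpolation=cv2.INTER_CUBIC))
g=cv2.cvtColor(im,cv2.COLOR_BGR2GRAY)
for r in (180,): print(g[150:172,180].tolist(),g[150:175,260].tolist(),g[136:165,350].tolist(),g[136:165,305].tolist())
```

```text
wrist far edge [[476.48074829 177.03249944]
 [523.43269955 184.84140976]] guard fr [(np.float64(-22.149878073648914), np.float64(128.06766057992283)), (np.float64(25.446928768637825), np.float64(128.16139201966334))]
[195, 196, 196, 196, 196, 196, 196, 196, 196, 196, 190, 163, 123, 106, 105, 104, 104, 104, 104, 104, 104, 104] [139, 170, 190, 195, 195, 196, 196, 196, 196, 196, 196, 196, 196, 196, 196, 196, 195, 185, 154, 119, 107, 105, 105, 105, 105] [125, 124, 124, 125, 143, 182, 196, 197, 196, 196, 196, 196, 196, 196, 196, 196, 196, 196, 196, 196, 194, 178, 138, 110, 104, 103, 104, 104, 104] [136, 161, 186, 195, 195, 195, 195, 195, 195, 195, 195, 196, 196, 196, 196, 196, 195, 186, 156, 120, 105, 104, 104, 104, 104, 104, 103, 104, 104]
```

View pics/crop3.png

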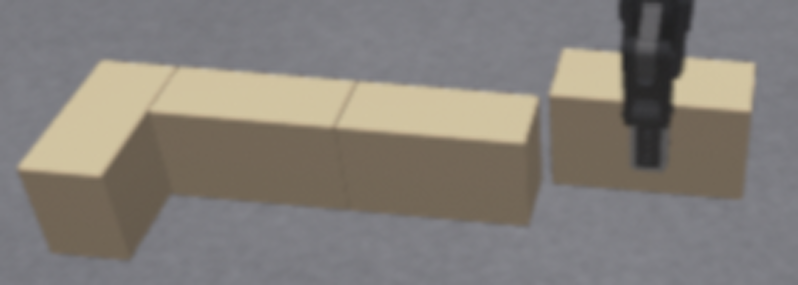

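```bash
cat >> h.py <<'E'
a=np.radians(9.33); u=np.array([-np.sin(a),np.cos(a)]); xg=np.array([u[1],-u[0]]); O=np.array([519.1,54.25])
def edges(im,cols,r0,r1,lev=150):
    """last bright->dark crossing of front top edge and first dark->bright (rear top edge), subpixel rows"""
    g=cv2.cvtColor(im,cv2.COLOR_BGR2GRAY).astype(float); out=[]
    for cx in cols:
        v=g[r0:r1,cx]; i=int(np.argmax(v>185)); j=i+int(np.argmax(v[i:]<lev))
        f=r0+j-1+(v[j-1]-lev)/(v[j-1]-v[j]); out.append((cx,f))
    return np.array(out)
E
python3 - <<'E'
from h import *
im=cv2.imread("pics/scene3.png"); c=np.load("scene3.npz")
for nm,cols,z in (("guard far",range(168,218,6),.064),("guard end",range(228,282,6),.064),("brick",[298,302,306,310,314,344,348,352,356,360],.0986)):
    P=cast(c,edges(im,cols,130,185),z)[:,:2]*1000
    print(nm,"x:",((P-O)@xg).round(1),"y:",((P-O)@u).round()[[0,-1]])
E
```

```text
guard far x: [28.7 28.4 28.7 28.4 28.8 28.4 28.8 28.4 27.9] y: [-198. -116.]
guard end x: [28.8 28.5 28.8 28.4 28.8 28.4 28.8 28.5 28.8] y: [-95. -14.]
brick x: [29.  28.8 29.1 29.  28.7 29.  28.8 28.7 29.  28.9] y: [ 24. 122.]
```

The lateral offset is only about 0.3 mm and the angle matches. I lower to just off the bench, then close most of the gap.

{"name": "apply_moves", "arguments": {"deltas": [[0,[-0.001,0,-0.06],0],[0,[-0.001,0,-0.1],0],[0,[-0.001,0,-0.113],0],[0,[-0.001,0,-0.113],0],[0,[0.001,-0.012,-0.113],0],[0,[0.003,-0.024,-0.113],0],[0,[0.005,-0.036,-0.113],0],[0,[0.005,-0.036,-0.113],0],[0,[0.005,-0.036,-0.113],0]]}}

```text
time_s: 6.05
tool_pos: [0.5084, 0.1144, 0.0326]
tool_rot: [[-0.163, 0.987, 0.0], [0.987, 0.163, 0.0], [0.0, 0.0, -1.0]]
wrist_force: [-0.3, -0.2, -2.8]
gripper_width: 0.0497
```

{"name": "apply_moves", "arguments": {"deltas": [[0,[0.001,-0.004,0],0],[0,[0.0015,-0.008,0],0],[0,[0.0015,-0.008,0],0],[0,[0.0015,-0.008,0],0]]}}

```text
time_s: 6.45
tool_pos: [0.5088, 0.1121, 0.0326]
tool_rot: [[-0.164, 0.987, -0.0], [0.987, 0.164, 0.0], [0.0, -0.0, -1.0]]
wrist_force: [0.3, 0.6, -3.3]
gripper_width: 0.0497
```

Run:
```python
from h import *
s=bot.state(); print(s["time_s"],s["tool_pos"],s["tool_rot"][:,1],s["wrist_force"],s["gripper_width"])
im=vision.grab_frame("scene"); c=vision.camera_info("scene"); cv2.imwrite("pics/scene4.png",im)
cv2.imwrite("pics/crop4.png",cv2.resize(im[130:210,220:380],None,fx=5,fy=5,interpolation=cv2.INTER_CUBIC))
for nm,cols,z in (("guard end",range(228,282,6),.064),("brick",[293,297,301,336,340,344,348],.0645)):
    P=cast(c,edges(im,cols,140,195),z)[:,:2]*1000
    print(nm,"x:",((P-O)@xg).round(1),"y:",((P-O)@u).round()[[0,-1]])
```

```text
6.45 [0.50875141 0.11214109 0.03261058] [ 9.86509380e-01  1.63704745e-01 -1.18011931e-05] [ 0.31901866  0.63394396 -3.28083595] 0.049650789244386796
guard end x: [28.8 28.5 28.8 28.5 28.8 28.5 28.8 28.6 28.8] y: [-95. -14.]
brick x: [27.7 27.6 27.3 27.2 27.6 27.5 27.2] y: [ 14. 105.]
```

View pics/crop4.png

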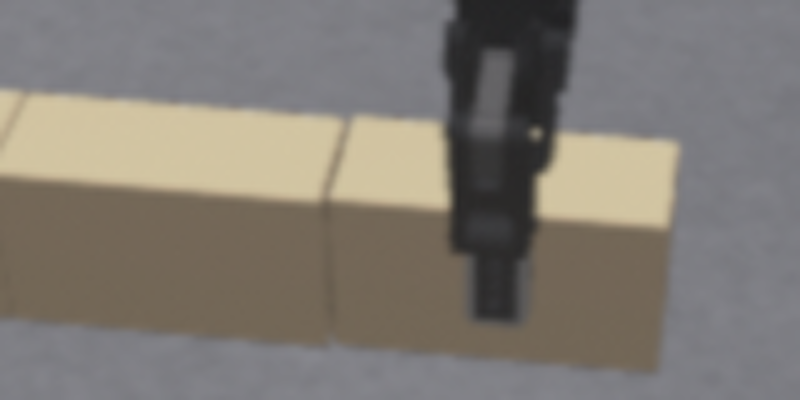

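The crop shows a thin gap at (330,200), and the brick's front edge sits about 1.2 mm toward guard -x. I correct that and press in gently.

{"name": "apply_moves", "arguments": {"deltas": [[0,[0.0037,0.0006,0],0],[0,[0.0037,0.0006,0],0],[0,[0.004,-0.0015,0],0],[0,[0.0042,-0.0027,0],0],[0,[0.0042,-0.0027,0],0]]}}

```text
time_s: 7.0
tool_pos: [0.51, 0.1113, 0.0326]
tool_rot: [[-0.164, 0.987, -0.0], [0.987, 0.164, -0.0], [-0.0, -0.0, -1.0]]
wrist_force: [-0.2, -0.9, -3.0]
gripper_width: 0.0497
```

{"name": "apply_moves", "arguments": {"deltas": [[0,[0.0003,-0.0016,0],0],[0,[0.0005,-0.0033,0],0],[0,[0.0005,-0.0033,0],0]]}}

```text
time_s: 7.3
tool_pos: [0.5101, 0.111, 0.0326]
tool_rot: [[-0.164, 0.987, -0.0], [0.987, 0.164, 0.001], [0.001, 0.0, -1.0]]
wrist_force: [-1.0, 7.8, -3.2]
gripper_width: 0.0493
```

Contact: 7.8 N along +y. I seat it on the bench while keeping a slight push, then check.

{"name": "apply_moves", "arguments": {"deltas": [[0,[0,0,-0.0015],0],[0,[0.0002,-0.001,-0.0025],0],[0,[0.0002,-0.001,-0.0025],0],[0,[0.0002,-0.001,-0.0025],0]]}}

```text
time_s: 7.7
tool_pos: [0.5102, 0.111, 0.0323]
tool_rot: [[-0.164, 0.987, 0.0], [0.987, 0.164, 0.002], [0.002, 0.0, -1.0]]
wrist_force: [-3.6, 10.0, 1.5]
gripper_width: 0.0495
```

Run:
```python
from h import *
s=bot.state(); print(s["time_s"],s["tool_pos"],s["tool_rot"][:,1],s["wrist_force"],s["gripper_width"])
im=vision.grab_frame("scene"); c=vision.camera_info("scene"); cv2.imwrite("pics/scene5.png",im)
cv2.imwrite("pics/crop5.png",cv2.resize(im[130:210,220:380],None,fx=5,fy=5,interpolation=cv2.INTER_CUBIC))
for nm,cols,z in (("guard end",range(228,282,6),.064),("brick",[291,295,299,303,334,338,342,346],.064)):
    P=cast(c,edges(im,cols,140,195),z)[:,:2]*1000
    print(nm,"x:",((P-O)@xg).round(1),"y:",((P-O)@u).round()[[0,-1]])
```

```text
7.7 [0.51023831 0.11096079 0.03229183] [9.86517798e-01 1.63653537e-01 3.92949957e-04] [-3.6394177  10.01897231  1.50736144] 0.04950665959070393
guard end x: [28.8 28.5 28.8 28.5 28.9 28.5 28.8 28.5 28.9] y: [-95. -14.]
brick x: [28.4 28.2 28.6 28.4 28.6 28.4 28.2 28.6] y: [ 11. 102.]
```

View pics/crop5.png

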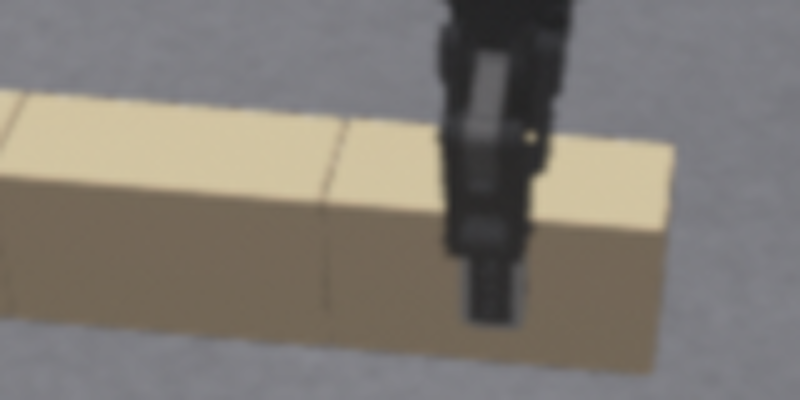

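Flush: the joint now looks like the guard's own joints and the lateral offset is about 0.25 mm. The brick's weight rests on the bench (Fz went from -3.2 to +1.5 N). I release and lift straight up.

{"name": "apply_moves", "arguments": {"deltas": [[0,[0,0,-0.001],0],[0,[0,0,-0.001],0],[90,[0,0,-0.001],0],[90,[0,0,-0.001],0],[90,[0,0,-0.001],0],[90,[0,0,-0.001],0],[90,[0,0,-0.001],0],[90,[0,0,-0.001],0]]}}

```text
time_s: 8.55
tool_pos: [0.5102, 0.11, 0.0315]
tool_rot: [[-0.164, 0.987, -0.0], [0.987, 0.164, -0.0], [-0.0, -0.0, -1.0]]
wrist_force: [0.6, 0.1, 0.1]
gripper_width: 0.0765
```

{"name": "apply_moves", "arguments": {"deltas": [[90,[0,0,0.05],0],[90,[0,0,0.15],0],[90,[0,0,0.3],0],[90,[0,0,0.45],0],[90,[0,0,0.6],0],[90,[-0.05,-0.1,0.7],0],[90,[-0.05,-0.25,0.7],0],[90,[-0.05,-0.4,0.7],0],[90,[-0.05,-0.55,0.7],0],[90,[-0.05,-0.6,0.7],0],[90,[-0.05,-0.6,0.7],0],[90,[-0.05,-0.6,0.7],0]]}}

```text
time_s: 9.75
tool_pos: [0.4952, -0.0695, 0.2421]
tool_rot: [[-0.163, 0.987, 0.0], [0.987, 0.163, 0.0], [0.0, 0.0, -1.0]]
wrist_force: [-0.1, 1.0, -0.2]
gripper_width: 0.0769
```

Run:
```python
from h import *
s=bot.state(); print(s["time_s"],s["tool_pos"],s["wrist_force"],s["gripper_width"])
im=vision.grab_frame("scene"); c=vision.camera_info("scene")
cv2.imwrite("pics/crop6.png",cv2.resize(im[130:210,220:380],None,fx=5,fy=5,interpolation=cv2.INTER_CUBIC))
for nm,cols,z in (("guard end",range(228,282,6),.064),("brick",range(291,350,6),.064)):
    P=cast(c,edges(im,cols,140,195),z)[:,:2]*1000
    print(nm,"x:",((P-O)@xg).round(1),"y:",((P-O)@u).round()[[0,-1]])
cv2.imwrite("pics/scene6.png",im)
cw=vision.camera_info("wrist"); iw=vision.grab_frame("wrist"); cv2.imwrite("pics/wrist6.png",iw)
np.savez("w6.npz",**{k:np.array(cw[k]) for k in "KRt"})
```

```text
9.75 [ 0.49519874 -0.06948797  0.24214137] [-0.13293587  1.01871116 -0.22670375] 0.07691727966379422
guard end x: [28.6 28.2 28.6 28.3 28.6 28.1 28.6 28.2 28.6] y: [-95. -14.]
brick x: [28.4 28.8 28.5 28.8 28.4 28.8 28.5 28.8 28.5 28.8] y: [ 11. 100.]
```

View pics/crop6.png

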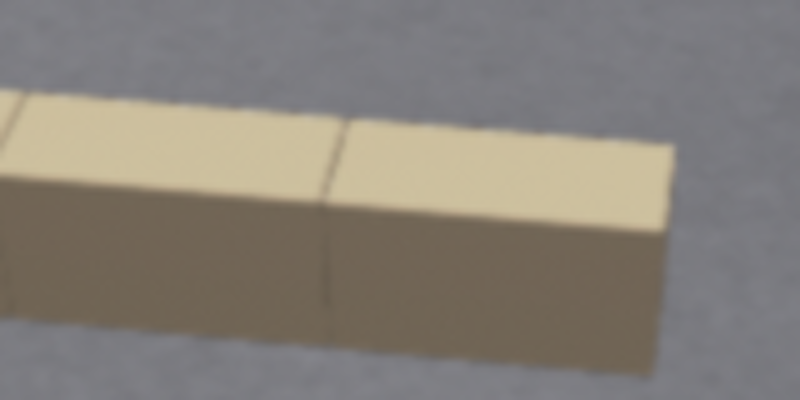

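View pics/wrist6.png

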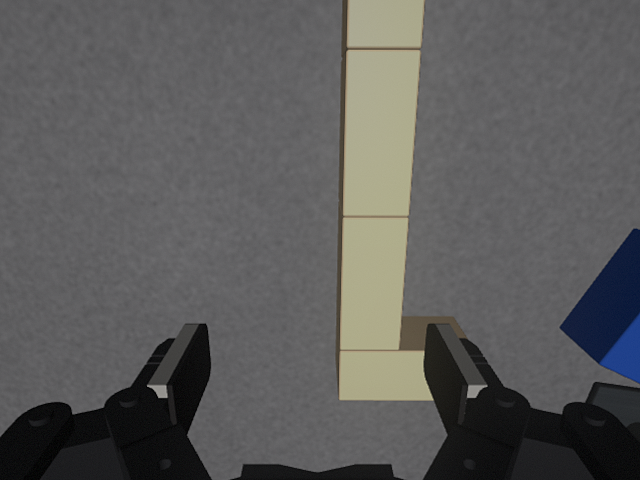

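The scene view shows a clean joint with offset ≤0.3 mm. The wrist view shows the new joint at (384,48). I check it close up for a gap or step.

Run:
```python
from h import *
im=cv2.imread("pics/wrist6.png"); c=np.load("w6.npz")
cv2.imwrite("pics/crop7.png",cv2.resize(im[0:240,310:450],None,fx=2.4,fy=2.4,interpolation=cv2.INTER_CUBIC))
g=cv2.cvtColor(im,cv2.COLOR_BGR2GRAY).astype(float)
def ln(rows,side):
    q=[]
    for r in rows:
        idx=np.where(g[r]>140)[0]; idx=idx[(idx>330)&(idx<440)]
        j=idx[0] if side==0 else idx[-1]; k=j-1 if side==0 else j+1
        q.append((j+(k-j)*(g[r,j]-140)/(g[r,j]-g[r,k]),r))
    P=cast(c,q,.064)[:,:2]*1000; return ((P-O)@xg)
for nm,rows in (("new",range(4,42,5)),("guard",range(56,205,12))):
    print(nm,ln(rows,0).round(1),ln(rows,1).round(1))
print("joint new",g[42:55,385].astype(int),"old",g[210:223,375].astype(int))
# overall from top corner: blob positions of neighbours
t=vision.grab_frame("top"); cv2.imwrite("pics/top7.png",t)
m=topmask(t); cs,_=cv2.findContours(m,cv2.RETR_EXTERNAL,cv2.CHAIN_APPROX_NONE)
ct=vision.camera_info("top")
for k in cs:
    if cv2.contourArea(k)>300: print([np.round(v,1) for v in cv2.minAreaRect((cast(ct,k[:,0],.064)[:,:2]*1000).astype(np.float32))])
```

```text
new [-22.7 -22.7 -22.7 -22.7 -22.7 -22.8 -22.8 -22.8] [25.4 25.6 25.4 25.4 25.6 25.4 25.4 25.6]
guard [-22.8 -22.9 -22.8 -22.9 -22.9 -23.  -22.8 -22.9 -23.  -22.9 -22.8 -22.9
 -23.1] [25.3 25.3 25.4 25.5 25.5 25.5 25.3 25.3 25.3 25.3 25.4 25.6 25.5]
joint new [167 167 168 165 151 128  91  95 164 165 168 168 168] old [171 170 170 171 168 146 121 131 168 168 171 171 170]
[array([509.5, 348. ]), array([68.9, 48.9]), np.float64(68.7)]
[array([523.7,  16.3]), array([ 49.2, 303. ]), np.float64(9.3)]
[array([ 590.1, -190.1]), array([112.6,  49.1]), np.float64(9.5)]
```

View pics/crop7.png

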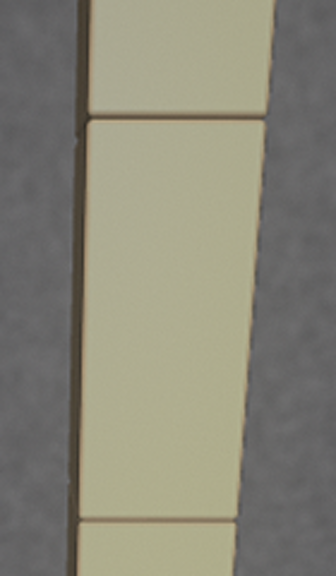

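View pics/top7.png

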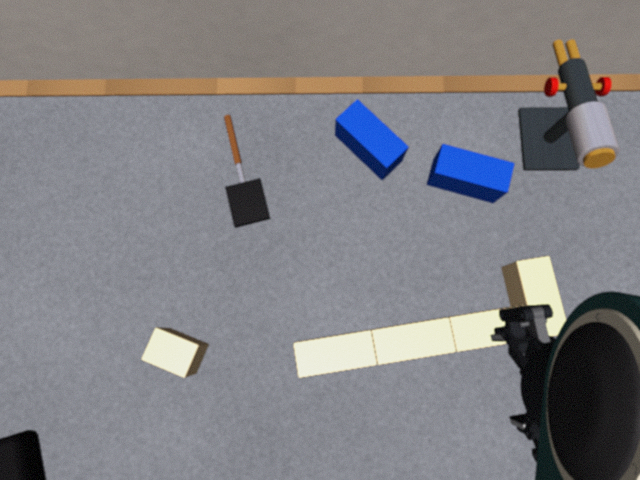

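No step: both side edges agree with the guard to 0.1–0.2 mm. The neighbours haven't moved. The new joint line is a little darker than the old one (91 vs 121), though, so opening the jaws may have left a gap of a few tenths of a mm. There is plenty of time, so I'll close the fingers and nudge the brick's far end squarely.

{"name": "apply_moves", "arguments": {"deltas": [[0,[0,0.16,0],0],[0,[0,0.32,0],0],[0,[0,0.48,0],0],[0,[0,0.64,0],0],[0,[-0.002,0.8,0],0],[0,[-0.002,0.919,0],0],[0,[-0.002,0.919,-0.15],0],[0,[-0.002,0.919,-0.3],0],[0,[-0.002,0.919,-0.45],0],[0,[-0.002,0.919,-0.6],0],[0,[-0.002,0.919,-0.68],0],[0,[-0.002,0.919,-0.687],0]]}}

```text
time_s: 11.1
tool_pos: [0.4925, 0.206, 0.0322]
tool_rot: [[-0.165, 0.986, -0.005], [0.986, 0.165, -0.002], [-0.001, -0.005, -1.0]]
wrist_force: [-0.0, 1.0, 0.2]
gripper_width: -0.0002
```

{"name": "apply_moves", "arguments": {"deltas": [[0,[0,0,0],0],[0,[0.004,-0.025,0],0],[0,[0.008,-0.05,0],0],[0,[0.012,-0.072,0],0],[0,[0.012,-0.072,0],0],[0,[0.012,-0.072,0],0]]}}

```text
time_s: 11.7
tool_pos: [0.4984, 0.1839, 0.0358]
tool_rot: [[-0.163, 0.987, 0.0], [0.987, 0.163, 0.0], [0.0, 0.001, -1.0]]
wrist_force: [0.2, 0.1, 0.8]
gripper_width: -0.0004
```

Run:
```python
from h import *
s=bot.state(); p=s["tool_pos"][:2]*1000-O; print(s["time_s"],s["tool_pos"],s["wrist_force"],s["gripper_width"],"guard",p@xg,p@u)
im=vision.grab_frame("scene"); 
cv2.imwrite("pics/crop8.png",cv2.resize(im[110:210,220:420],None,fx=4,fy=4,interpolation=cv2.INTER_CUBIC))
```

```text
11.7 [0.49844812 0.18385549 0.0358357 ] [0.24374927 0.10144264 0.78276929] -0.00036616347325076407 guard 0.6330299823459526 131.23902940706446
```

View pics/crop8.png

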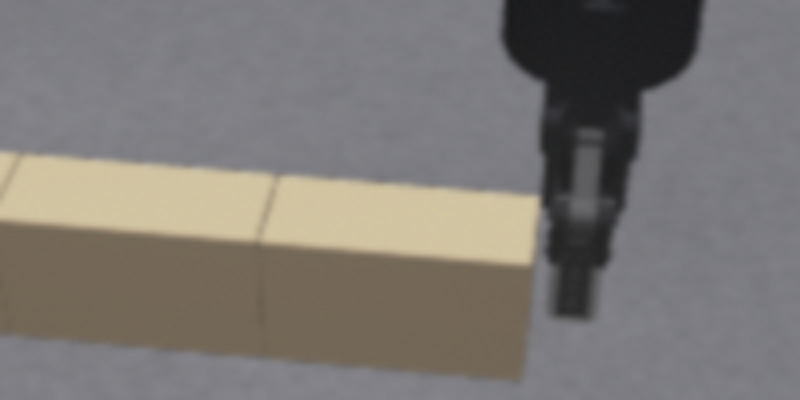

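The fingers are centred behind the end face (at about (540,230) in the crop), a few mm off. I advance in small steps and watch the force.

{"name": "apply_moves", "arguments": {"deltas": [[0,[0.001,-0.007,0],0],[0,[0.002,-0.013,0],0],[0,[0.002,-0.013,0],0]]}}

```text
time_s: 12.05
tool_pos: [0.4988, 0.1801, 0.0354]
tool_rot: [[-0.164, 0.987, -0.0], [0.987, 0.164, -0.0], [-0.0, -0.0, -1.0]]
wrist_force: [0.1, -0.5, 0.5]
gripper_width: 0.0
```

{"name": "apply_moves", "arguments": {"deltas": [[0,[0.0005,-0.0033,0],0],[0,[0.0005,-0.0033,0],0],[0,[0.0005,-0.0033,0],0]]}}

```text
time_s: 12.35
tool_pos: [0.499, 0.1793, 0.0354]
tool_rot: [[-0.164, 0.987, -0.0], [0.987, 0.164, 0.0], [0.0, -0.0, -1.0]]
wrist_force: [0.6, 1.8, -0.4]
gripper_width: 0.0001
```

{"name": "apply_moves", "arguments": {"deltas": [[0,[0.0005,-0.0033,0],0],[0,[0.0005,-0.0033,0],0],[0,[0.0005,-0.0033,0],0]]}}

```text
time_s: 12.65
tool_pos: [0.4991, 0.1788, 0.0355]
tool_rot: [[-0.164, 0.986, 0.0], [0.986, 0.164, 0.001], [0.001, 0.0, -1.0]]
wrist_force: [-1.2, 7.8, -0.2]
gripper_width: 0.0
```

It slid at about 1.8 N, then stopped solid at 7.8 N, so the joint is closed. I back straight off, rise and check.

{"name": "apply_moves", "arguments": {"deltas": [[0,[-0.004,0.025,0],0],[0,[-0.011,0.07,0],0],[0,[-0.016,0.1,0.05],0],[0,[-0.016,0.1,0.2],0],[0,[-0.016,0.1,0.35],0],[0,[-0.016,0.1,0.5],0],[0,[-0.016,0.1,0.65],0],[0,[-0.016,0.0,0.68],0],[0,[0,-0.15,0.68],0],[0,[0,-0.3,0.68],0],[0,[0,-0.45,0.68],0],[0,[0,-0.6,0.68],0]]}}

```text
time_s: 13.85
tool_pos: [0.4988, -0.0027, 0.2409]
tool_rot: [[-0.165, 0.986, 0.001], [0.986, 0.165, -0.0], [-0.0, 0.001, -1.0]]
wrist_force: [0.9, 0.2, -0.3]
gripper_width: 0.0004
```

{"name": "apply_moves", "arguments": {"deltas": [[0,[0,-0.15,0],0],[0,[0,-0.25,0],0],[0,[0,-0.25,0],0],[0,[0,-0.25,0],0],[0,[0,-0.25,0],0]]}}

```text
time_s: 14.35
tool_pos: [0.4993, -0.0756, 0.24]
tool_rot: [[-0.165, 0.986, 0.0], [0.986, 0.165, 0.0], [0.0, 0.0, -1.0]]
wrist_force: [-0.2, 0.2, -0.4]
gripper_width: 0.0001
```

Run:
```python
from h import *
s=bot.state(); print(s["time_s"],s["tool_pos"],s["wrist_force"])
c=vision.camera_info("wrist"); im=vision.grab_frame("wrist"); cv2.imwrite("pics/wrist9.png",im)
sc=vision.grab_frame("scene"); cs=vision.camera_info("scene"); cv2.imwrite("pics/scene9.png",sc)
for nm,cols in (("guard end",range(228,282,6)),("brick",range(291,350,6))):
    P=cast(cs,edges(sc,cols,140,195),.064)[:,:2]*1000
    print(nm,"x:",((P-O)@xg).round(1))
t=cv2.imread("pics/top7.png"); t2=vision.grab_frame("top"); d=cv2.absdiff(t,t2).max(2)
print("top diff left/upper region",(d[:300,:480]>40).sum(),(d[300:,60:280]>40).sum())
g=cv2.cvtColor(im,cv2.COLOR_BGR2GRAY).astype(int)
col=g[:,384]; print(col[30:75].tolist())
b=[i for i in range(2,400) if col[i]<150 and col[i-3]>155 and col[i+3]>155]; print(b,[col[i-6:i+7].tolist() for i in b])
cv2.imwrite("pics/crop9.png",cv2.resize(im[0:300,300:460],None,fx=2,fy=2,interpolation=cv2.INTER_CUBIC))
```

```text
14.35 [ 0.49925164 -0.07564119  0.24002695] [-0.24514357  0.17243842 -0.37111074]
guard end x: [28.6 28.2 28.5 28.3 28.6 28.2 28.6 28.3 28.6]
brick x: [28.5 28.8 28.5 28.8 28.5 28.9 28.5 28.8 28.5 28.9]
top diff left/upper region 0 0
[169, 170, 172, 168, 146, 121, 81, 107, 171, 169, 172, 171, 170, 171, 172, 171, 170, 171, 171, 171, 170, 172, 171, 171, 171, 171, 171, 171, 171, 171, 171, 171, 172, 171, 173, 171, 171, 172, 171, 171, 171, 173, 172, 173, 172]
[35, 36, 207, 208, 343, 344] [[170, 169, 170, 172, 168, 146, 121, 81, 107, 171, 169, 172, 171], [169, 170, 172, 168, 146, 121, 81, 107, 171, 169, 172, 171, 170], [172, 174, 172, 174, 172, 157, 121, 107, 171, 170, 173, 174, 173], [174, 172, 174, 172, 157, 121, 107, 171, 170, 173, 174, 173, 173], [170, 169, 170, 170, 172, 167, 133, 128, 167, 168, 170, 169, 170], [169, 170, 170, 172, 167, 133, 128, 167, 168, 170, 169, 170, 170]]
```

View pics/crop9.png

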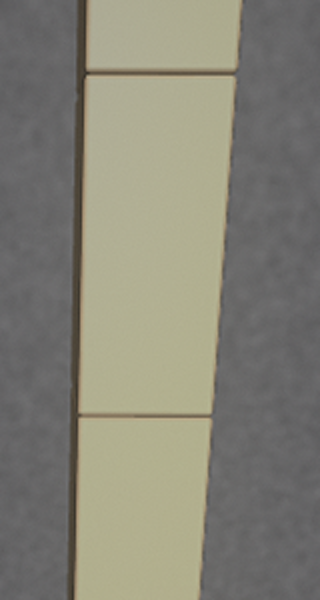

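View pics/scene9.png

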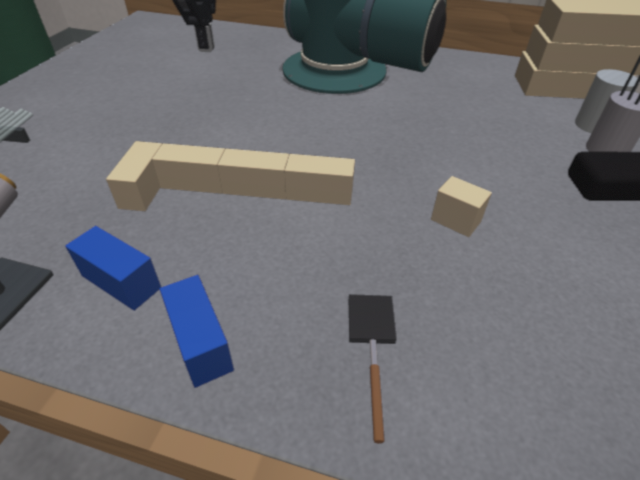

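The row reads as one line in the scene view (115–355, 145–200). The joint lines darken progressively with viewing obliquity, and the nudge ended on solid contact. The offcut and paddle regions show zero change in the top view. Handing in.

```bash
python3 -c "
from rig import bot
print(bot.hand_in(), bot.state()['time_s'])"
```

```text
the job is handed in; nothing more can be done
the job is handed in; nothing more can be done
```

The loose full-length buff brick now stands on the bench against the guard's open end, in line with the row, and the robot has let go. I handed the job in at about 14.5 s of the 37 s allowed.

I gripped the brick, turned it about 16° to match the row, set it down and pressed it to contact. After letting go I suspected a small gap, so I nudged the far end with the closed fingers until it stopped solid at about 8 N, then backed the arm well clear.

**Last checks**
- **Step:** the brick's side edges match the guard's to 0.1–0.3 mm in both the wrist and scene views.
- **Neighbours:** between the top views before and after the nudge, nothing changed around the offcut, paddle or blue bricks. The offcut also measures the same as at the start.

**What disagreed**
- **Camera positions:** the top and wrist cameras differed by about 3 mm in absolute x, so I aligned the brick relative to the guard instead.
- **Joint line:** the new joint still looks slightly darker than the guard's own joints in the wrist view, even after the nudge. I put this down to viewing angle and the bevelled edges, because the push met solid resistance, but I could not rule out a gap of a few tenths of a millimetre.

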